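Bed the parrot's feed tile with the spring clip

TASK

The parrot's white feed tile lies loose and a little askew on its teak board. By its red knob, swing the spring clip round its pivot screw onto the tile's near edge and on until it has slid the tile square and flush against the back fence, and press it there steadily for about a second, with about 9 newtons at the tile (never more than 13, or the ceramic chips). Then swing the clip well clear again, about to where it began, and let go, leaving the tile flush; do not touch the tile with the robot or disturb the other things.

Things in the scene. Friction and masses are not known exactly. Their poses are not given: they have to be found in the camera images.
- board: Fixed teak board, 130 x 180 x 18 mm, on the shelf. Origin on its underside; its x axis points to the back fence, z up. The fence is a dark strip 14 mm tall above the board's top, 130 mm long, its inner face at x = +45 mm from the origin. The clip's pivot screw is at x = -30, y = -80 mm.
- tile: Loose glazed white tile with two blue discs, 70 (x) x 110 (y) x 8 mm, about 0.17 kg, slippery (friction about 0.3), flat on the board, underside 18 mm up. Origin at the centre of its underside, x axis to the fence. Starts 5 to 12 mm short of the fence, turned up to 4 degrees; flush home, its origin is at x = +10 mm on the board and its axes are parallel to the board's.
- clip: The spring clip. Origin on its vertical pivot axis, 27 mm above the shelf; y axis along the straight steel lever (14 mm wide, top 44 mm above the shelf) to the knob. Closed: y near parallel to the board's y. Starts 43 to 63 degrees open (counter-clockwise from above, away from the fence). Turns from 23 degrees past closed to 92 open; friction 0.06 N m; stays where left.
- lever_mid (a point): Point on top of the lever, 80 mm from the pivot, 44 mm above the shelf. Below it a springy brass blade carries a downward lug 10 mm thick that pushes the middle of the tile's near edge (at 58 mm a sprung tongue rides onto the tile, about 1 N). The blade is bent by an unknown amount, up to 5 degrees either way, so the lever angle at which it presses is unknown and must be felt.
- pivot (a point): Pivot axis of the clip at the screw head's top, 48 mm above the shelf. With the tile against the fence the clip presses it with about 9 N with the lever somewhere from 4 degrees short of closed to 8 past it, unknown; the push grows by about 2.5 N per mm of knob travel. The clip's force on the tile is about 1.6 times the force across the lever at the knob.
- knob (a point): Grip point on the axis of the clip's red upright round knob, 120 mm from the pivot, 67 mm above the shelf. The knob is 16 mm in diameter and stands from 44 to 86 mm above the shelf; it is a plain post that may be pinched or pushed from either side.
- cups: Bystander: nested green plastic stacking cups, 68 mm wide, 96 mm tall; origin under its centre.
- bell: Bystander: small aluminium bell, 48 mm wide, 50 mm tall; origin under its centre.
- egg: Bystander: yellow plastic foraging egg with a twist cap, standing, 47 mm wide, 60 mm tall; origin under its centre.
- ring: Bystander: flat pink acrylic ring, 80 mm wide, 10 mm tall; origin under its centre.
- dish: Bystander: white ceramic bowl, 100 mm wide, 35 mm tall; origin under its centre.
- perch: Bystander: teak perch dowel, 220 mm along its y axis, with square 26 mm end blocks; origin under its centre.
There are look-alikes about, which are no part of the job. Leave any blue or purple look-alike of the board alone.

How it is judged:
On the way, in this order (a step that is already met when the one before it is completed fails the run):
1. the clip presses the tile square and flush against the fence, with at least 6 N, for half a second (contact force between clip and tile above 6 N and x of tile in the frame of board above 0.008 m and angle between the x axis of tile and the x axis of board, either way round below 0.03 rad), for 0.5 s.
2. the clip is swung clear of the tile, at least 34 degrees open (x of knob in the frame of board below -0.098 m), for 0.2 s.
At the end, for the whole second after the job is handed in: The tile lies flat on the board within 2.5 mm of the fence and within 1.7 degrees of square to it, the clip stands still at least 34 degrees open (knob 98 mm or more to the near side of the board's origin), and everything is at rest and let go (x of tile in the frame of board above 0.0075 m and angle between the x axis of tile and the x axis of board, either way round below 0.03 rad and x of knob in the frame of board below -0.098 m and z of tile in the frame of board below 0.02 m and linear speed of each of tile, clip below 0.01 m/s and angular speed of clip below 0.05 rad/s); the robot touches nothing.
It fails at once if the clip pushes the tile with more than 13 N (contact force between clip and tile above 13 N).
It fails at once if the robot touches the tile (contact force between any of the fingers, the arm and tile above 0.3 N).
It fails at once if a bystander is moved by more than 15 mm (distance of any of cups, bell, egg, ring, dish, perch from where it was at the start of the episode above 0.015 m).
It also fails if it takes over 72 s, if anything falls off the work surface, if the arm or the gripper's body presses on something with over 40 N, if the wrist force passes 120 N, or if a joint passes its speed limit or range.

ROBOT

A 6-joint arm with a two-finger parallel gripper is mounted at the origin on the work surface. World frame = base frame: x ahead of the robot, y to its left, z up, the work surface at z = 0. Lengths are in m, angles in rad, forces in N, time in s.
With the tool pointing down it reaches from about 0.3 to 0.75 m from the base axis. Payload 8.5 kg.
Tool frame: the origin (TCP) lies at the very end of the fingers, on their centre line; the grasp point (between the pads) lies 19 mm behind it; z points along the fingers, y is the direction in which the jaws open and shut (so a half turn about z gives the same grasp; the last joint's range is limited). The gripper opens to 85 mm and grips with 20 to 120 N. Pads are 22 mm wide; open, the fingers measure 114 mm over their backs; the gripper's body (76 mm by 85 mm) begins 54 mm behind the grasp point. The pads swing forward as they close: fully open they stand 13 mm farther back than shut.
Start: joints at [-1.517, 0.381, 1.297, -0, 1.464, -0.215], TCP at [0.146, -0.53, 0.231] pointing down, gripper open.
Joint ranges: [-3.11, 3.11], [-0.89, 2.33], [0.22, 2.48], [-1.42, 4.56], [0.17, 2.85], [-2.88, 2.88]. Speed limits (rad/s): [2.39, 2.39, 3.14, 3.14, 3.14, 3.14].

INTERFACE

Orientations are given as a 3x3 rotation matrix whose columns are the frame's x, y, z axes.
In Python, from plant import manip, optics, regions_of gives the robot as it stands.
- The arm moves only by the tool send_rows, never from a script. Its argument "plan" is a list of rows, each an object with "fingers": the closure in counts, from 0 (fully open) to 255 (shut); "linear": the shift along the world's x, y, z in m, a list of three; "yaw": the turn about the world's z in degrees. In form: [{"fingers": fingers, "linear": [dx, dy, dz], "yaw": yaw}, ...]. A call has 1 to 20 rows; each row shifts and turns the pose as measured when the row begins; what a row does not reach is not made up. A row lasts 1/12 s, in which the tool goes at most 41.7 mm and 7.16 degrees, less where a joint would pass 70% of its speed; a pose out of reach is approached as far as the arm can. A call with a gripper value outside its range is refused whole. The fingers move at their own pace and stop on an object; the grip force is fixed at half the most. Time passes only in rows, so rows that do not move let the fingers close. It gives the time, the measured TCP pose, the force and the opening at its end, in the units of the state.
- manip.state(): the state, without advancing time (a new reading comes with each control period).
- optics.get_image(name): name is "scene" or "top"; returns a dict with "pixels" (480x640x3 uint8, red, green, blue), "z_map" (480x640 float32, m along the optical axis (not along the pixel's ray), 0 where there is no reading), "intrinsics" (3x3 intrinsics, pixels), "rvec" (rotation vector, rad) and "tvec" (3), from world to camera coordinates, as OpenCV has them. Camera axes: x right, y down, z forward; pixel columns grow to the right and rows downward; lengths in m; the calibration is good to about 2 mm. A picture is of the moment at which its call begins.
- manip.sign_off(): hands the job in, once; it reports no verdict.
Trained networks look in a picture, given as the dict that the camera call returned (one of the last four; its "shot" number tells which), for a name from the list of things; names that differ only in an ending like _2 or _b are one class to them, and where a whole thing is asked for, a point or a joint stands for the part that bears it (a point fixed in the world has none). Each returns a list of dicts, best first, with "conf" (0 to 1); they miss things now and then, are a little off and sometimes report something else, mostly with a low value. They report only what shows in the picture. A call takes as long as a camera call. They do not tell look-alikes from the thing itself.
- regions_of(thing, picture): "region" (480x640 bool, what is visible of it) and "bbox" ([left, top, right, bottom] in pixels, round what is visible of it).
The state is a dict: "clock": time; "joint_pos": joint angles; "qd": joint speeds; "joint_efforts": joint torques, N m; "ee_pos": TCP position; "orientation": TCP orientation; "contact_force": force on the tool from outside, world axes, zero at the start; "wrist_torque": the same for the moment, N m; "width": finger opening in m.
Only numpy, scipy, OpenCV 4.12 (cv2) and the standard library are available. Lean on these libraries where they do the work, as an engineer would, in place of code of your own. Each camera call takes 0.05 s, during which the arm holds its last target.

## Working session

There is one attempt and no reset: what is moved stays moved. The work goes in short steps, Python scripts to look and compute and a tool call to move; the robot and the scene stay as the last step left them, time stands still between calls to the robot, and variables do not carry over. Pictures are saved under pics/ and viewed, and the job is handed in when it is done.

Besides the shell and the picture viewer there is one more tool, called after ">>>" as a command line: name --argument value ..., lists and objects as JSON in quotes. send_rows: Moves the arm, as the interface text tells. Its arguments: {"type":"object","properties":{"plan":{"type":"array"}},"required":["plan"]}

```bash
mkdir -p pics; ls; cat > h.py <<'E'
import numpy as np, cv2
from plant import manip, optics, regions_of
def cam(p):
    R,_=cv2.Rodrigues(np.array(p["rvec"],float)); return R,np.array(p["tvec"],float).ravel(),np.array(p["intrinsics"],float)
def save(p,n): cv2.imwrite("pics/"+n+".png",p["pixels"][:,:,::-1])
def px2w(p,u,v,z):
    R,t,K=cam(p); d=R.T@np.linalg.inv(K)@np.array([u,v,1.]); c=-R.T@t
    return c+d*(z-c[2])/d[2]
def cloud(p,m=None):
    R,t,K=cam(p); Z=p["z_map"]; ok=Z>0
    if m is not None: ok&=m
    v,u=np.nonzero(ok); z=Z[v,u]
    P=np.stack([(u-K[0,2])/K[0,0]*z,(v-K[1,2])/K[1,1]*z,z],1)
    return (P-t)@R
def w2px(p,X):
    R,t,K=cam(p); q=K@(R@np.array(X)+t); return q[:2]/q[2]
E
python3 - <<'E'
from h import *
for n in ["scene","top"]:
    p=optics.get_image(n); save(p,n+"0"); R,t,K=cam(p); print(n,p["shot"],(-R.T@t).round(3))
    for th in ["board","tile","clip","knob","lever_mid","pivot","cups","bell","egg","ring","dish","perch"]:
        for d in regions_of(th,p)[:3]:
            P=cloud(p,d["region"]); print(th,round(d["conf"],2),d["bbox"],np.median(P,0).round(3) if len(P) else None)
s=manip.state(); print(s)
E
```

```text
pics
scene 1 [ 0.992 -0.501  1.141]
board 0.92 [210.8, 207.8, 278.1, 260.5] [ 0.355 -0.043  0.019]
board 0.87 [299.9, 221.3, 370.2, 290.8] [0.613 0.031 0.02 ]
board 0.72 [233.1, 286.8, 310.7, 347.1] [ 0.588 -0.203  0.019]
tile 0.75 [321.4, 241.8, 359.9, 275.2] [0.644 0.066 0.027]
tile 0.15 [310.9, 219.2, 317.0, 266.3] [0.553 0.05  0.046]
clip 0.8 [237.0, 288.0, 282.5, 315.2] [ 0.557 -0.198  0.045]
clip 0.68 [308.5, 220.1, 319.4, 268.3] [0.558 0.048 0.045]
clip 0.66 [216.1, 208.2, 256.9, 233.6] [ 0.326 -0.032  0.045]
knob 0.64 [216.4, 205.8, 258.9, 229.0] [ 0.329 -0.026  0.044]
knob 0.62 [237.0, 287.2, 285.4, 316.5] [ 0.559 -0.196  0.045]
knob 0.6 [313.4, 219.9, 320.7, 266.5] [0.552 0.052 0.045]
lever_mid 0.81 [215.6, 210.2, 257.9, 232.4] [ 0.328 -0.024  0.043]
lever_mid 0.63 [314.6, 218.2, 324.8, 266.6] [0.558 0.048 0.045]
lever_mid 0.61 [236.5, 288.3, 284.7, 318.2] [ 0.561 -0.188  0.045]
pivot 0.82 [310.6, 221.4, 320.9, 267.1] [0.557 0.046 0.045]
pivot 0.81 [217.7, 205.8, 259.4, 234.5] [ 0.33  -0.027  0.045]
pivot 0.73 [237.8, 284.2, 285.1, 317.2] [ 0.561 -0.19   0.044]
bell 0.43 [3
[... 1798 characters left out ...]
1.75926636e-06,
        1.46357099e+00, -2.15302275e-01]), 'qd': array([0.00020729, 0.00140357, 0.00090608, 0.00037393, 0.00029224,
       0.00019018]), 'joint_efforts': array([-6.49174751e-06, -4.48325443e+01, -2.31465393e+01, -1.63237387e-04,
        4.95621443e-04,  1.67846315e-05]), 'ee_pos': array([ 0.14605975, -0.53023879,  0.23130598]), 'orientation': array([[ 9.64091663e-01,  2.65569698e-01,  1.06289242e-06],
       [ 2.65569698e-01, -9.64091663e-01,  1.28637864e-05],
       [ 4.44095760e-06, -1.21195972e-05, -1.00000000e+00]]), 'contact_force': array([ 0.12142325,  0.0940612 , -0.58552451]), 'wrist_torque': array([-0.00481275, -0.02330799,  0.03068666]), 'width': 0.0854767685406494}
```

```bash
python3 - <<'E'
import cv2
for n,(a,b,c,d) in {"scene0":(180,160,420,380),"top0":(260,150,480,350)}.items():
    im=cv2.imread(f"pics/{n}.png"); k=3
    cv2.imwrite(f"pics/{n}c.png",cv2.resize(im[b:d,a:c],None,fx=800/(c-a) if (c-a)*0.75>(d-b) else 600/(d-b),fy=800/(c-a) if (c-a)*0.75>(d-b) else 600/(d-b),interpolation=cv2.INTER_CUBIC))
E
```

```text
(no output)
```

View pics/scene0c.png

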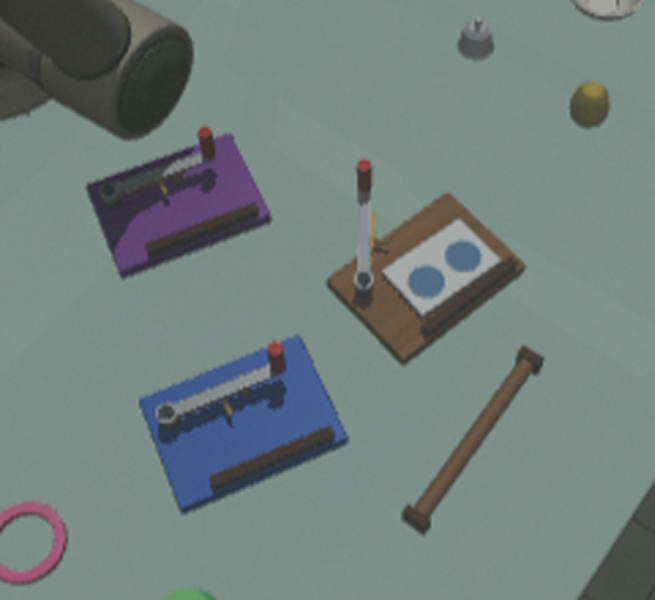

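View pics/top0c.png

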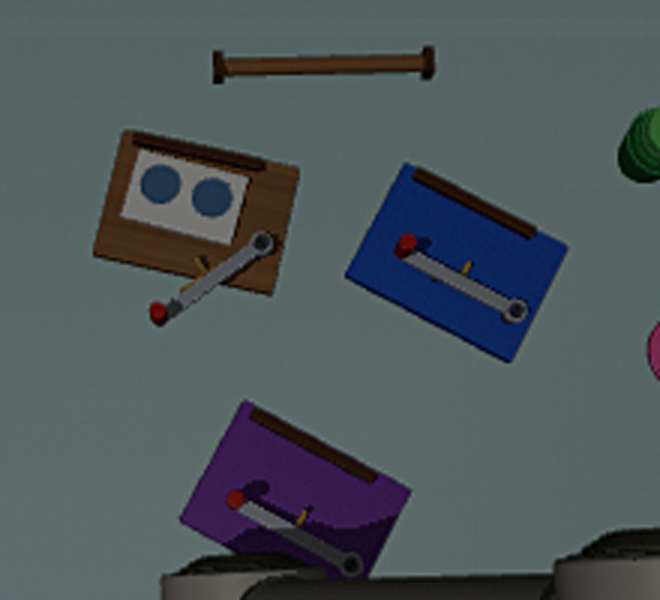

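View pics/top0.png

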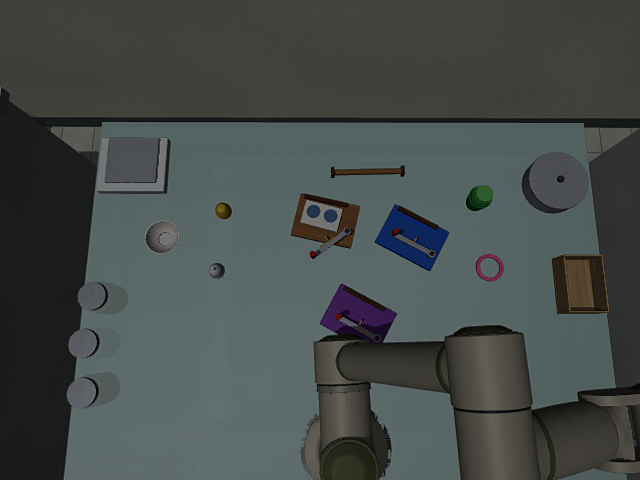

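```bash
cat >> h.py <<'E'
def measure(verbose=True):
    out={}
    for n in ["top","scene"]:
        p=optics.get_image(n); X=np.full((480,640,3),np.nan); ok=p["z_map"]>0
        X[ok]=cloud(p); im=p["pixels"].astype(int)
        near=(np.abs(X[...,0]-.6)<.16)&(np.abs(X[...,1]-.05)<.16)
        near&=~((X[...,1]<-.06)&(X[...,0]<.62)&(im[...,2]>im[...,0]))
        r,g,b=im[...,0],im[...,1],im[...,2]
        red=near&(r>2.2*g)&(r>2.2*b)&(X[...,2]>.05)
        board=near&(X[...,2]>.011)&(X[...,2]<.034)&((r>1.15*b)|((r>80)))&(X[...,1]>-.09)
        tile=near&(X[...,2]>.02)&(X[...,2]<.033)&(b>0.85*r)
        lev=near&(X[...,2]>.038)&(X[...,2]<.052)&(b>.9*r)
        o={}
        for k,m in dict(red=red,board=board,tile=tile,lev=lev).items():
            P=X[m]
            if len(P)<8: print(n,k,"few",len(P)); continue
            o[k]=P
            if k in("board","tile"):
                # reproject px at assumed height for low noise
                v,u=np.nonzero(m); mm=m.astype(np.uint8); nn,l,st,ce=cv2.connectedComponentsWithStats(cv2.morphologyEx(mm,cv2.MORPH_CLOSE,np.ones((3,3),np.uint8)))
                i=1+np.argmax(st[1:,4]); v,u=np.nonzero(l==i)
                W=np.array([px2w(p,a,c,.018 if k=="board" else .026)[:2] for a,c in zip(u,v)]).astype(np.float32)
                (c,s,a)=cv2.minAreaRect(W*1000); print(n,k,len(P),"c",np.round(c,1),"size",np.round(s,1),"ang",round(a,2),"z",P[:,2].mean().round(4))
            else: print(n,k,len(P),"mean",P.mean(0).round(4),"max",P.max(0).round(4),"min",P.min(0).round(4))
        out[n]=(p,o)
    return out
E
python3 - <<'E'
from h import *
o=measure()
for n in o:
    P=o[n][1]["lev"]; q=(P[:,:2]*1000).astype(np.float32); print(n,cv2.minAreaRect(q), cv2.fitLine(q,cv2.DIST_HUBER,0,.01,.01).ravel())
E
```

```text
top red 34 mean [0.5162 0.0901 0.0817] max [0.5234 0.0972 0.0914] min [0.5108 0.0832 0.0556]
top board 2114 c [628.8  55.5] size [178.2 131.8] ang 77.2 z 0.0216
top tile 908 c [640.8  67.5] size [109.9  71.3] ang 74.92 z 0.0267
top lev 214 mean [0.5606 0.0334 0.0448] max [0.6011 0.0843 0.052 ] min [ 0.5146 -0.0155  0.0387]
scene red few 0
scene board 1958 c [631.5  55.1] size [179.  139.3] ang 77.38 z 0.0225
scene tile 884 c [642.8  66.3] size [112.   76.6] ang 72.7 z 0.0267
scene lev 192 mean [0.5636 0.0336 0.045 ] max [0.6037 0.0911 0.0518] min [ 0.5171 -0.0168  0.0391]
top ((559.7622680664062, 38.004425048828125), (20.149240493774414, 127.73532104492188), 35.378326416015625) [  0.60246     -0.79814905 559.5478      34.833324  ]
scene ((561.0399169921875, 37.292213439941406), (17.551666259765625, 128.49998474121094), 37.077213287353516) [  0.6057321   -0.79566866 563.76013     33.48169   ]
```

```bash
python3 - <<'E'
from h import *
p=optics.get_image("top")
im=p["pixels"]; r,g,b=[im[...,i].astype(int) for i in range(3)]
m=(r>2*g)&(r>2*b)&(r>60); m[:, :300]=0; m[:,325:]=0; m[:240]=0; m[265:]=0
v,u=np.nonzero(m); print(len(u),u.min(),u.max(),v.min(),v.max(),u.mean(),v.mean())
print("knob top",px2w(p,u.mean(),v.mean(),.08),px2w(p,u.mean(),v.mean(),.086))
print("screw",px2w(p,347.3,230.7,.048))
c=np.array([.630,.055]);a=np.radians(-12.7);R=np.array([[np.cos(a),-np.sin(a)],[np.sin(a),np.cos(a)]])
pv=c+R@[-.03,-.08]
print(pv,w2px(p,[*pv,.048]))
x0,x1,y0,y1=285,365,185,265
Z=cv2.resize(im[y0:y1,x0:x1],None,fx=7.5,fy=7.5,interpolation=cv2.INTER_CUBIC)[:,:,::-1].copy()
Z=np.clip(Z.astype(float)*1.6,0,255).astype(np.uint8)
def dr(X,col):
    q=(w2px(p,X)-[x0,y0]+.5)*7.5; cv2.circle(Z,tuple(int(t) for t in q),3,col,-1)
for q in [(-65,-90),(-65,90),(65,-90),(65,90)]: dr([*(c+R@np.array(q)/1000),.018],(0,255,0))
for q in [(45,-65),(45,65)]: dr([*(c+R@np.array(q)/1000),.032],(0,255,255))
dr([*pv,.048],(255,0,255))
for al in (48,50,52):
    t=np.radians(90-12.7+al); dr([*(pv+.12*np.array([np.cos(t),np.sin(t)])),.086],(255,255,0))
cv2.imwrite("pics/ov1.png",Z)
E
```

```text
21 310 314 251 255 312.0 253.0
knob top [0.51931395 0.09158338 0.08      ] [0.51824052 0.09138844 0.086     ]
screw [ 0.58958677 -0.00743854  0.048     ]
[ 0.58314627 -0.01644738] [350.48399371 232.90910913]
```

View pics/ov1.png

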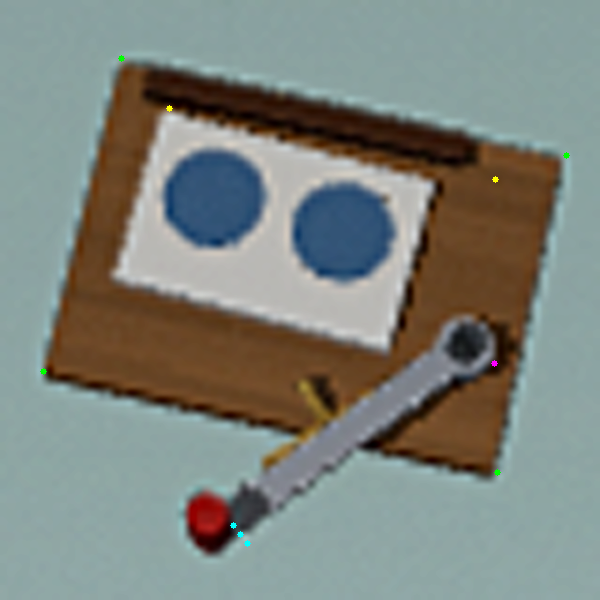

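>>> send_rows --plan '[{"fingers": 130,"linear": [0.018,0.031,0],"yaw": 5.5},{"fingers": 130,"linear": [0.0186,0.031,0],"yaw": 5.5},{"fingers": 130,"linear": [0.0186,0.031,0],"yaw": 5.5},{"fingers": 130,"linear": [0.0186,0.031,0],"yaw": 5.5},{"fingers": 130,"linear": [0.0186,0.031,0],"yaw": 5.5},{"fingers": 130,"linear": [0.0186,0.031,0],"yaw": 5.5},{"fingers": 130,"linear": [0.0186,0.031,0],"yaw": 5.5},{"fingers": 130,"linear": [0.0186,0.031,0],"yaw": 5.5},{"fingers": 130,"linear": [0.0186,0.031,0],"yaw": 5.5},{"fingers": 130,"linear": [0.0186,0.031,0],"yaw": 5.5},{"fingers": 130,"linear": [0.0186,0.031,0],"yaw": 5.5},{"fingers": 130,"linear": [0.0186,0.031,0],"yaw": 5.5},{"fingers": 130,"linear": [0.0186,0.031,0],"yaw": 5.5},{"fingers": 130,"linear": [0.0186,0.031,0],"yaw": 5.5},{"fingers": 130,"linear": [0.0186,0.031,0],"yaw": 5.5},{"fingers": 130,"linear": [0.0186,0.031,0],"yaw": 5.5}]'

```text
clock: 2.78
ee_pos: [0.4478, -0.0143, 0.232]
orientation: [[-0.291, 0.957, 0.008], [0.957, 0.291, -0.002], [-0.005, 0.007, -1.0]]
contact_force: [0.9, -1.4, -0.2]
width: 0.0419
```

>>> send_rows --plan '[{"fingers": 130,"linear": [0.0175,0.0263,0],"yaw": 4.75},{"fingers": 130,"linear": [0.0175,0.0263,0],"yaw": 4.75},{"fingers": 130,"linear": [0.0175,0.0263,0],"yaw": 4.75},{"fingers": 130,"linear": [0.0175,0.0263,0],"yaw": 4.75},{"fingers": 130,"linear": [0,0,0],"yaw": 0},{"fingers": 130,"linear": [0,0,0],"yaw": 0}]'

```text
clock: 3.28
ee_pos: [0.5223, 0.1037, 0.2318]
orientation: [[-0.611, 0.791, 0.01], [0.791, 0.611, 0.002], [-0.005, 0.009, -1.0]]
contact_force: [-1.1, -1.1, -0.1]
width: 0.0414
```

```bash
cat >> h.py <<'E'
def st():
    s=manip.state(); O=np.array(s["orientation"]); print("t",s["clock"],"p",np.round(s["ee_pos"],4),"yaw",np.degrees(np.arctan2(O[1,1],O[0,1])).round(2),"tilt",np.degrees(O[:2,2]).round(2),"F",np.round(s["contact_force"],2),"w",round(s["width"],4))
    return s
def crop(n,name,x0,y0,x1,y1,g=1.6):
    p=optics.get_image(n); k=min(800/(x1-x0),600/(y1-y0)); Z=cv2.resize(p["pixels"][y0:y1,x0:x1],None,fx=k,fy=k,interpolation=cv2.INTER_CUBIC)[:,:,::-1]
    cv2.imwrite("pics/"+name+".png",np.clip(Z.astype(float)*g,0,255).astype(np.uint8)); return p
E
python3 -c "
from h import *
st();crop('scene','s2',260,160,400,280);st()"
```

```text
t 3.2833 p [0.5223 0.1037 0.2318] yaw 37.68 tilt [0.58 0.09] F [-1.09 -1.15 -0.15] w 0.0414
t 3.3333 p [0.5222 0.1035 0.2319] yaw 37.64 tilt [0.59 0.11] F [-0.73  0.15 -0.55] w 0.0417
```

View pics/s2.png

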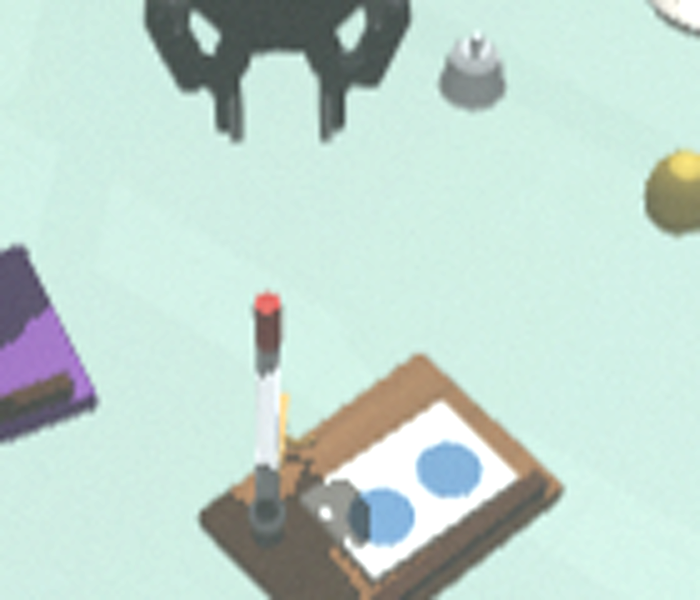

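```bash
python3 -c "
from h import *
p=optics.get_image('scene')
print(px2w(p,312.9,219.0,.086),px2w(p,312.9,262.2,.048))
im=p['pixels'].astype(int); m=(im[...,0]>2*im[...,1])&(im[...,0]>2*im[...,2]); m[:200]=0;m[240:]=0;m[:,:300]=0;m[:,325:]=0
v,u=np.nonzero(m);print(sorted(zip(v,u)));
st()"
```

```text
[0.51754348 0.09478233 0.086     ] [ 0.5938988  -0.00651777  0.048     ]
[(np.int64(219), np.int64(313)), (np.int64(219), np.int64(314)), (np.int64(220), np.int64(312)), (np.int64(220), np.int64(313))]
t 3.3833 p [0.5219 0.1027 0.232 ] yaw 37.55 tilt [0.59 0.1 ] F [-0.36  0.2  -0.59] w 0.0423
```

>>> send_rows --plan '[{"fingers": 130,"linear": [-0.004,-0.01,-0.01],"yaw": -1.5},{"fingers": 130,"linear": [0,0,-0.02],"yaw": 0},{"fingers": 130,"linear": [0,0,-0.02],"yaw": 0},{"fingers": 130,"linear": [0,0,-0.02],"yaw": 0},{"fingers": 130,"linear": [0,0,-0.015],"yaw": 0},{"fingers": 130,"linear": [0,0,-0.005],"yaw": 0},{"fingers": 130,"linear": [0,0,0],"yaw": 0},{"fingers": 130,"linear": [0,0,0],"yaw": 0}]'

```text
clock: 4.05
ee_pos: [0.5152, 0.0842, 0.1422]
orientation: [[-0.574, 0.819, 0.015], [0.819, 0.574, -0.0], [-0.009, 0.012, -1.0]]
contact_force: [0.3, -0.1, 0.4]
width: 0.0419
```

```bash
python3 -c "
from h import *
st();crop('scene','s3',260,160,400,280);crop('top','t3',285,185,365,265);st()"
```

```text
t 4.05 p [0.5152 0.0842 0.1422] yaw 35.02 tilt [ 0.88 -0.02] F [ 0.29 -0.12  0.43] w 0.0419
t 4.15 p [0.5155 0.0845 0.1426] yaw 35.05 tilt [ 0.96 -0.02] F [-1.35  0.02 -0.15] w 0.0421
```

View pics/s3.png

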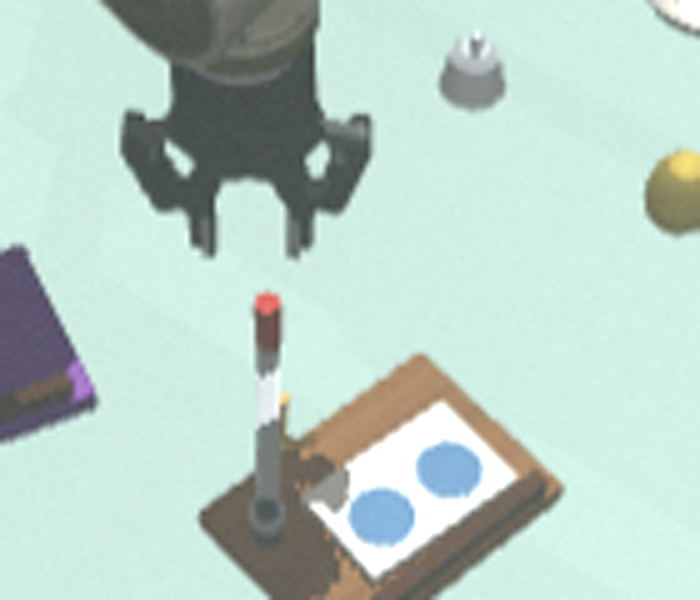

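>>> send_rows --plan '[{"fingers": 130,"linear": [0.0025,0.007,-0.005],"yaw": 0.5},{"fingers": 130,"linear": [0,0,0],"yaw": 0},{"fingers": 130,"linear": [0,0,-0.015],"yaw": 0},{"fingers": 130,"linear": [0,0,-0.015],"yaw": 0},{"fingers": 130,"linear": [0,0,-0.015],"yaw": 0},{"fingers": 130,"linear": [0,0,0],"yaw": 0},{"fingers": 130,"linear": [0,0,0],"yaw": 0}]'

```text
clock: 4.73
ee_pos: [0.5209, 0.0933, 0.095]
orientation: [[-0.583, 0.812, 0.027], [0.812, 0.584, -0.001], [-0.016, 0.021, -1.0]]
contact_force: [1.2, -0.6, 0.3]
width: 0.0417
```

```bash
python3 -c "
from h import *
st();crop('scene','s4',260,160,400,280);st()"
```

```text
t 4.7333 p [0.5209 0.0933 0.095 ] yaw 35.72 tilt [ 1.52 -0.03] F [ 1.17 -0.61  0.28] w 0.0417
t 4.7833 p [0.5208 0.0933 0.0951] yaw 35.72 tilt [ 1.52 -0.03] F [-0.34 -0.51 -0.72] w 0.0418
```

View pics/s4.png

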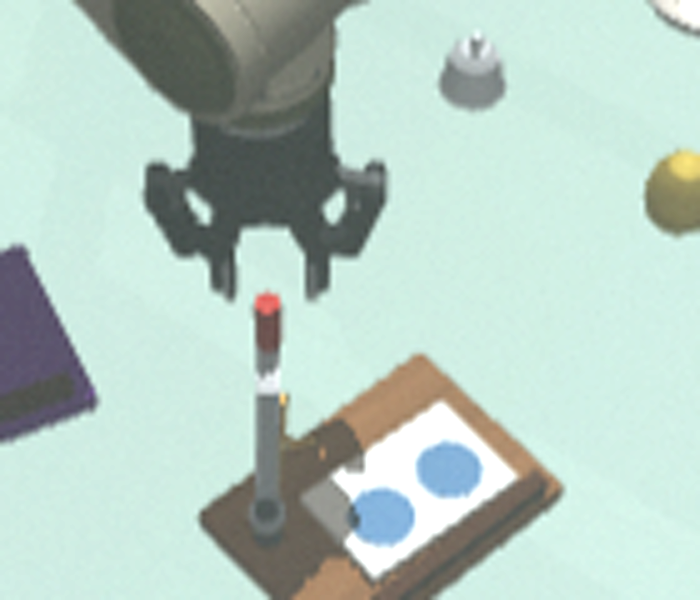

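>>> send_rows --plan '[{"fingers": 130,"linear": [-0.001,-0.001,-0.012],"yaw": 0},{"fingers": 130,"linear": [0,0,-0.012],"yaw": 0},{"fingers": 130,"linear": [0,0,-0.012],"yaw": 0},{"fingers": 130,"linear": [0,0,-0.006],"yaw": 0},{"fingers": 130,"linear": [0,0,0],"yaw": 0},{"fingers": 130,"linear": [0,0,0],"yaw": 0}]'

```text
clock: 5.28
ee_pos: [0.5232, 0.0928, 0.0576]
orientation: [[-0.584, 0.811, 0.037], [0.811, 0.585, -0.001], [-0.023, 0.03, -0.999]]
contact_force: [0.0, -0.1, -0.4]
width: 0.0419
```

```bash
python3 -c "
from h import *
st();crop('scene','s5',260,160,400,280);st()
for i in range(6): optics.get_image('top'); st()"
```

```text
t 5.2833 p [0.5232 0.0928 0.0576] yaw 35.79 tilt [ 2.13 -0.06] F [ 0.03 -0.14 -0.36] w 0.0419
t 5.3333 p [0.5232 0.0927 0.0577] yaw 35.79 tilt [ 2.14 -0.06] F [-1.03  0.34 -0.99] w 0.0422
t 5.3833 p [0.5233 0.0927 0.0578] yaw 35.79 tilt [ 2.16 -0.06] F [0.37 0.2  0.29] w 0.0415
t 5.4333 p [0.5232 0.0927 0.0577] yaw 35.79 tilt [ 2.16 -0.06] F [ 0.64 -0.57 -0.11] w 0.0416
t 5.4833 p [0.5231 0.0927 0.0576] yaw 35.79 tilt [ 2.15 -0.06] F [ 0.36  0.07 -0.12] w 0.042
t 5.5333 p [0.523  0.0927 0.0575] yaw 35.79 tilt [ 2.14 -0.06] F [-0.5   1.01 -0.74] w 0.0418
t 5.5833 p [0.523  0.0927 0.0574] yaw 35.79 tilt [ 2.13 -0.06] F [ 0.25 -0.13 -0.1 ] w 0.0421
t 5.6333 p [0.523  0.0927 0.0573] yaw 35.79 tilt [ 2.12 -0.06] F [-0.08  0.18  0.74] w 0.042
```

View pics/s5.png

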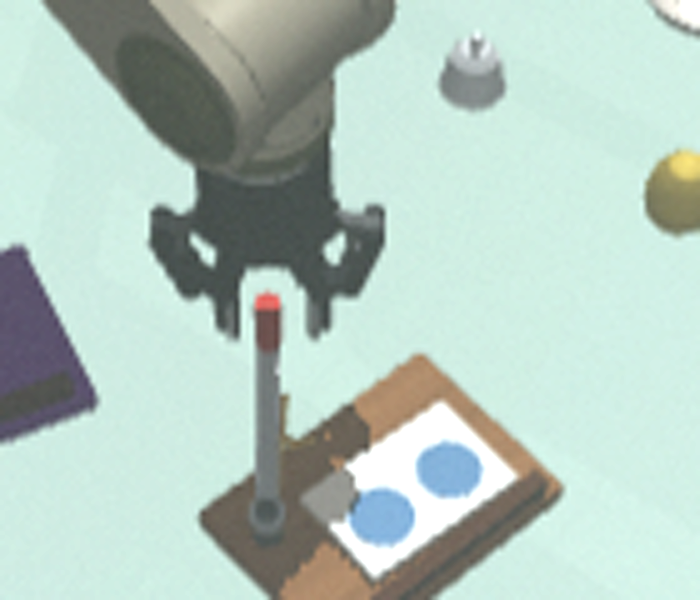

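>>> send_rows --plan '[{"fingers": 160,"linear": [-0.001,0,-0.003],"yaw": 0},{"fingers": 195,"linear": [0,0,-0.003],"yaw": 0},{"fingers": 195,"linear": [0,0,0],"yaw": 0},{"fingers": 195,"linear": [0,0,0],"yaw": 0},{"fingers": 195,"linear": [0,0,0],"yaw": 0}]'

```text
clock: 6.05
ee_pos: [0.5217, 0.0927, 0.0507]
orientation: [[-0.584, 0.811, 0.037], [0.811, 0.584, -0.001], [-0.022, 0.029, -0.999]]
contact_force: [-0.4, 0.3, -0.3]
width: 0.0202
```

```bash
cat >> h.py <<'E'
def favg(n=8):
    F=[];P=[]
    for i in range(n):
        optics.get_image("scene"); s=manip.state(); F.append(s["contact_force"]);P.append(s["ee_pos"])
    F=np.array(F); print("Favg",F.mean(0).round(2),"se",(F.std(0)/n**.5).round(2),"dp",(P[-1]-P[0])*1000); return F.mean(0)
E
python3 -c "
from h import *
st();crop('scene','s6',260,160,400,280);st();favg(6)"
```

```text
t 6.05 p [0.5217 0.0927 0.0507] yaw 35.78 tilt [ 2.11 -0.06] F [-0.45  0.26 -0.25] w 0.0202
t 6.1 p [0.5217 0.0927 0.0508] yaw 35.79 tilt [ 2.11 -0.06] F [-0.46 -0.16 -0.91] w 0.0201
Favg [-0.04 -0.07  0.44] se [0.27 0.26 0.19] dp [0.05195321 0.00415373 0.08353897]
```

View pics/s6.png

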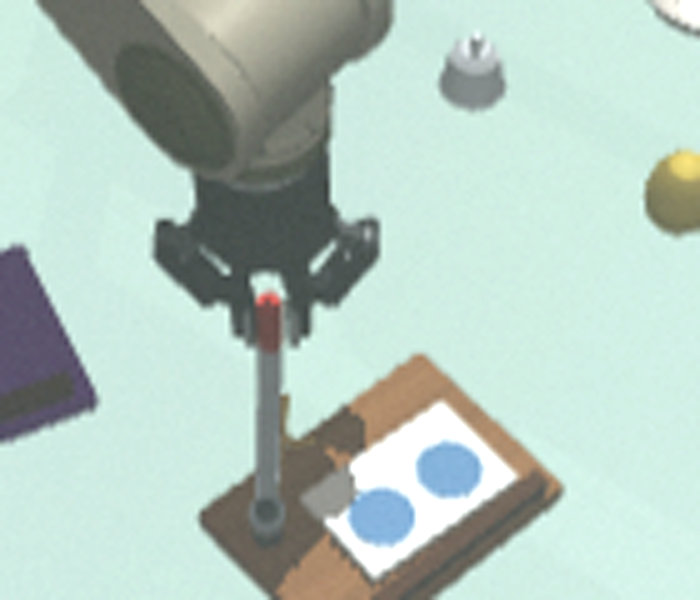

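```bash
cat >> h.py <<'E'
PV=np.array([.591,-.007]); RK=.1214
def arc(th1,n):
    s=manip.state(); p=np.array(s["ee_pos"]); d=p[:2]-PV; th0=np.degrees(np.arctan2(d[1],d[0])); O=np.array(s["orientation"]); yaw=np.degrees(np.arctan2(O[1,1],O[0,1]))
    print("th0",th0.round(2),"r",np.hypot(*d).round(4),"yaw err",(yaw+90-th0).round(2),"z",p[2].round(4))
    q=p[:2]
    for i in range(1,n+1):
        t=np.radians(th0+(th1-th0)*i/n); r=np.hypot(*d)+(RK-np.hypot(*d))*i/n
        e=PV+r*np.array([np.cos(t),np.sin(t)]); print(((e-q)*1000).round(2),end=" "); q=e
    print("yaw/row",((th1-90-yaw)/n).round(2))
E
python3 -c "
from h import *
arc(94,11)"
```

```text
th0 124.75 r 0.1213 yaw err 1.04 z 0.0509
[4.94 3.26] [5.09 3.02] [5.24 2.76] [5.36 2.51] [5.48 2.24] [5.58 1.97] [5.67 1.7 ] [5.75 1.42] [5.81 1.14] [5.86 0.85] [5.9  0.56] yaw/row -2.89
```

>>> send_rows --plan '[{"fingers": 195,"linear": [0.0049,0.0033,0],"yaw": -2.9},{"fingers": 195,"linear": [0.0051,0.003,0],"yaw": -2.9},{"fingers": 195,"linear": [0.0052,0.0028,0],"yaw": -2.9},{"fingers": 195,"linear": [0.0054,0.0025,0],"yaw": -2.9},{"fingers": 195,"linear": [0.0055,0.0022,0],"yaw": -2.9},{"fingers": 195,"linear": [0,0,0],"yaw": 0},{"fingers": 195,"linear": [0,0,0],"yaw": 0}]'

```text
clock: 6.98
ee_pos: [0.5479, 0.1067, 0.0507]
orientation: [[-0.353, 0.935, 0.033], [0.936, 0.353, -0.011], [-0.022, 0.027, -0.999]]
contact_force: [-0.7, 0.3, 0.3]
width: 0.0198
```

```bash
python3 -c "
from h import *
st();arc(95,6);crop('scene','s7',260,160,400,280);favg(3)"
```

```text
t 6.9833 p [0.5479 0.1067 0.0507] yaw 20.69 tilt [ 1.91 -0.63] F [-0.68  0.33  0.33] w 0.0198
th0 110.76 r 0.1216 yaw err -0.07 z 0.0507
[5.27 1.82] [5.35 1.57] [5.41 1.33] [5.46 1.08] [5.51 0.83] [5.54 0.57] yaw/row -2.61
Favg [-0.1  -0.36 -0.11] se [0.22 0.2  0.1 ] dp [-0.00878422 -0.04373398  0.09551693]
```

View pics/s7.png

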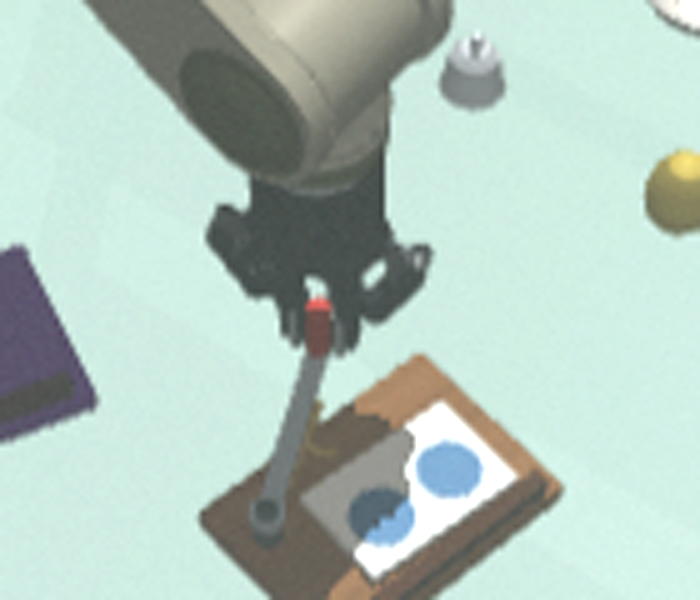

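>>> send_rows --plan '[{"fingers": 195,"linear": [0.0053,0.0018,0],"yaw": -2.6},{"fingers": 195,"linear": [0.0053,0.0016,0],"yaw": -2.6},{"fingers": 195,"linear": [0.0054,0.0013,0],"yaw": -2.6},{"fingers": 195,"linear": [0.0055,0.0011,0],"yaw": -2.6},{"fingers": 195,"linear": [0.004,0.0007,0],"yaw": -2},{"fingers": 195,"linear": [0,0,0],"yaw": 0},{"fingers": 195,"linear": [0,0,0],"yaw": 0}]'

```text
clock: 7.77
ee_pos: [0.5715, 0.1127, 0.0507]
orientation: [[-0.137, 0.99, 0.026], [0.99, 0.138, -0.017], [-0.021, 0.023, -1.0]]
contact_force: [-0.3, 0.2, -0.3]
width: 0.0206
```

```bash
python3 -c "
from h import *
st();arc(88,10);crop('scene','s8',260,160,400,280);favg(5)"
```

```text
t 7.7667 p [0.5715 0.1127 0.0507] yaw 7.92 tilt [ 1.49 -1.  ] F [-0.26  0.22 -0.31] w 0.0206
th0 99.24 r 0.1213 yaw err -1.32 z 0.0507
[2.35 0.37] [2.36 0.32] [2.36 0.28] [2.37 0.23] [2.37 0.18] [2.38 0.14] [2.38 0.09] [2.38 0.04] [ 2.38 -0.  ] [ 2.38 -0.05] yaw/row -0.99
Favg [ 0.28  0.29 -0.02] se [0.21 0.18 0.16] dp [0.14152091 0.07019402 0.05605931]
```

View pics/s8.png

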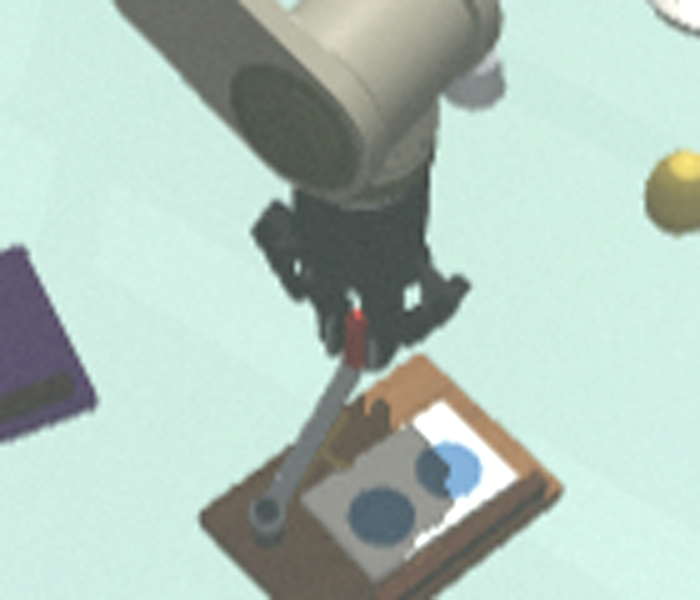

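>>> send_rows --plan '[{"fingers": 195,"linear": [0.0023,0.0004,0],"yaw": -1},{"fingers": 195,"linear": [0.0023,0.0003,0],"yaw": -1},{"fingers": 195,"linear": [0.0023,0.0003,0],"yaw": -0.9},{"fingers": 195,"linear": [0.0023,0.0002,0],"yaw": -0.9},{"fingers": 195,"linear": [0.0023,0.0002,0],"yaw": -0.9},{"fingers": 195,"linear": [0.0023,0.0001,0],"yaw": -0.9},{"fingers": 195,"linear": [0,0,0],"yaw": 0},{"fingers": 195,"linear": [0,0,0],"yaw": 0}]'

```text
clock: 8.73
ee_pos: [0.5865, 0.1144, 0.0507]
orientation: [[-0.029, 0.999, 0.023], [0.999, 0.029, -0.02], [-0.021, 0.023, -1.0]]
contact_force: [-0.7, -0.3, 0.6]
width: 0.0201
```

```bash
python3 -c "
from h import *
st();arc(82,10);crop('top','t9',285,185,365,265);crop('scene','s9',260,160,400,280);favg(5)"
```

```text
t 8.7333 p [0.5865 0.1144 0.0507] yaw 1.67 tilt [ 1.33 -1.15] F [-0.67 -0.33  0.57] w 0.0201
th0 92.1 r 0.1215 yaw err -0.43 z 0.0507
[2.14 0.05] [2.14 0.01] [ 2.14 -0.03] [ 2.14 -0.06] [ 2.14 -0.1 ] [ 2.14 -0.14] [ 2.13 -0.18] [ 2.13 -0.21] [ 2.13 -0.25] [ 2.12 -0.29] yaw/row -0.97
Favg [ 0.26  0.46 -0.22] se [0.2  0.18 0.26] dp [-0.06048164  0.00969005  0.02467268]
```

View pics/s9.png

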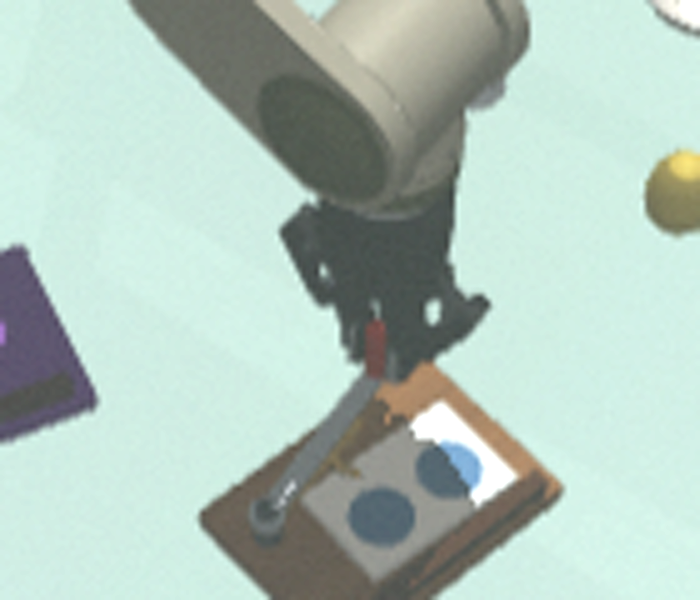

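View pics/t9.png

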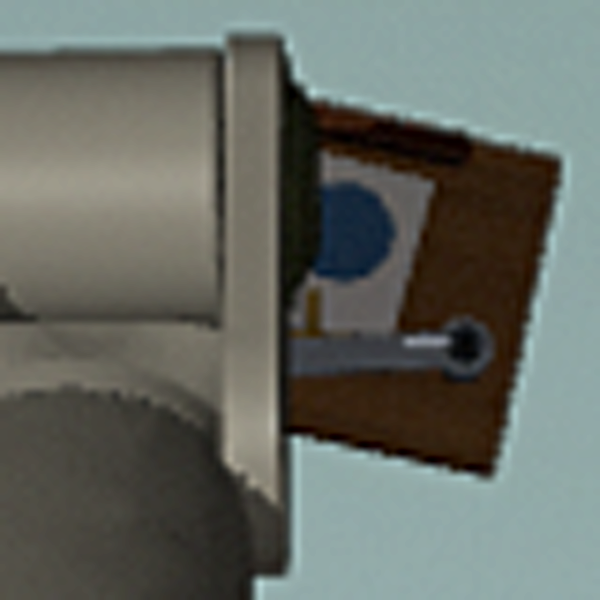

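>>> send_rows --plan '[{"fingers": 195,"linear": [0.0013,0,0],"yaw": -0.6},{"fingers": 195,"linear": [0.0013,0,0],"yaw": -0.6},{"fingers": 195,"linear": [0.0013,0,0],"yaw": -0.6},{"fingers": 195,"linear": [0.0013,0,0],"yaw": -0.6},{"fingers": 195,"linear": [0,0,0],"yaw": 0},{"fingers": 195,"linear": [0,0,0],"yaw": 0}]'

```text
clock: 9.58
ee_pos: [0.5918, 0.1145, 0.0508]
orientation: [[0.018, 1.0, 0.021], [1.0, -0.017, -0.021], [-0.021, 0.022, -1.0]]
contact_force: [-1.0, 0.4, 0.4]
width: 0.0199
```

```bash
python3 -c "
from h import *
arc(80,10);crop('top','t10',285,185,365,265);crop('scene','s10',260,160,400,280);favg(6);st()"
```

```text
th0 89.63 r 0.1215 yaw err -0.62 z 0.0508
[ 2.04 -0.04] [ 2.04 -0.07] [ 2.04 -0.11] [ 2.04 -0.14] [ 2.03 -0.18] [ 2.03 -0.21] [ 2.03 -0.24] [ 2.02 -0.28] [ 2.02 -0.31] [ 2.01 -0.35] yaw/row -0.9
Favg [-0.2  -0.18  0.39] se [0.2  0.11 0.26] dp [-0.01425306 -0.00379142  0.04628211]
t 9.9833 p [0.5917 0.1145 0.0508] yaw -0.98 tilt [ 1.24 -1.2 ] F [-0.69 -0.14 -0.57] w 0.0199
```

View pics/s10.png

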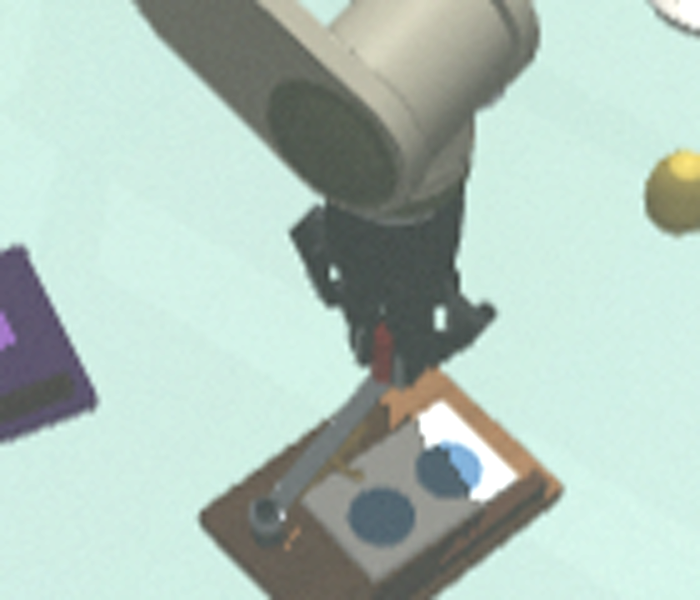

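Not yet on the tile. Going on, small steps.

>>> send_rows --plan '[{"fingers": 195,"linear": [0.0013,0,0],"yaw": -0.6},{"fingers": 195,"linear": [0.0013,-0.0001,0],"yaw": -0.6},{"fingers": 195,"linear": [0.0013,-0.0001,0],"yaw": -0.6},{"fingers": 195,"linear": [0.0013,-0.0001,0],"yaw": -0.6},{"fingers": 195,"linear": [0,0,0],"yaw": 0},{"fingers": 195,"linear": [0,0,0],"yaw": 0}]'

```text
clock: 10.48
ee_pos: [0.5973, 0.1142, 0.0507]
orientation: [[0.064, 0.998, 0.02], [0.998, -0.064, -0.022], [-0.02, 0.021, -1.0]]
contact_force: [-0.5, 0.4, -0.1]
width: 0.0197
```

```bash
python3 -c "
from h import *
arc(80,10);crop('top','t11',285,185,365,265);crop('scene','s11',260,160,400,280);favg(6);st()"
```

```text
th0 87.05 r 0.1214 yaw err -0.71 z 0.0507
[ 1.49 -0.09] [ 1.49 -0.1 ] [ 1.49 -0.12] [ 1.49 -0.14] [ 1.48 -0.16] [ 1.48 -0.18] [ 1.48 -0.2 ] [ 1.48 -0.21] [ 1.47 -0.23] [ 1.47 -0.25] yaw/row -0.63
Favg [-0.49 -0.31  0.25] se [0.12 0.13 0.2 ] dp [-0.03582037  0.00471026  0.03830126]
t 10.8833 p [0.5972 0.1142 0.0508] yaw -3.65 tilt [ 1.14 -1.24] F [-0.63  0.23 -0.73] w 0.0199
```

View pics/s11.png

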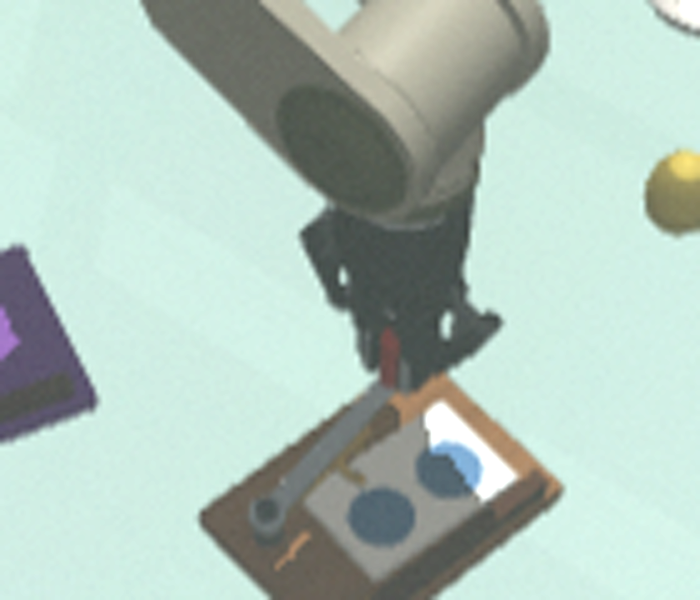

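View pics/t11.png

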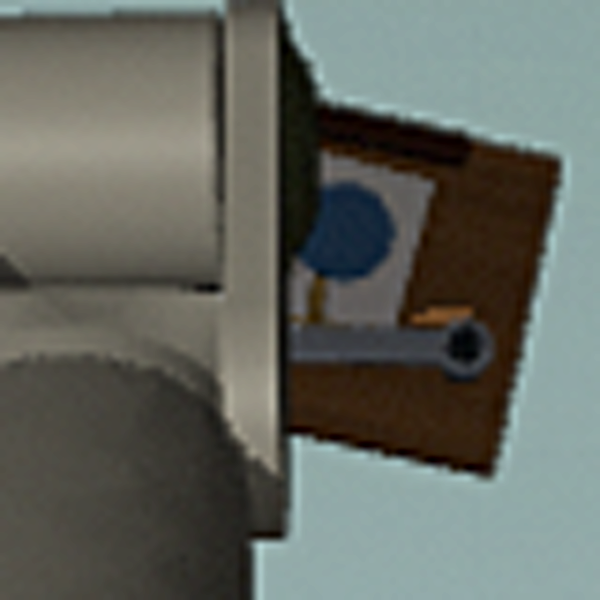

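>>> send_rows --plan '[{"fingers": 195,"linear": [0.001,-0.0001,0],"yaw": -0.5},{"fingers": 195,"linear": [0.001,-0.0001,0],"yaw": -0.5},{"fingers": 195,"linear": [0.001,-0.0001,0],"yaw": -0.4},{"fingers": 195,"linear": [0.001,-0.0001,0],"yaw": -0.4},{"fingers": 195,"linear": [0,0,0],"yaw": 0}]'

```text
clock: 11.3
ee_pos: [0.6013, 0.1139, 0.0507]
orientation: [[0.099, 0.995, 0.018], [0.995, -0.099, -0.022], [-0.02, 0.02, -1.0]]
contact_force: [-0.8, 1.2, 0.0]
width: 0.0199
```

```bash
python3 -c "
from h import *
arc(80,10);crop('scene','s12',260,160,400,280);favg(6);st()"
```

```text
th0 85.14 r 0.1214 yaw err -0.79 z 0.0507
[ 1.08 -0.09] [ 1.08 -0.1 ] [ 1.08 -0.11] [ 1.08 -0.12] [ 1.08 -0.13] [ 1.08 -0.14] [ 1.08 -0.15] [ 1.08 -0.16] [ 1.08 -0.17] [ 1.07 -0.18] yaw/row -0.43
Favg [ 0.09  0.31 -0.1 ] se [0.18 0.21 0.15] dp [-0.12251052  0.02596477  0.01672884]
t 11.65 p [0.6011 0.1139 0.0507] yaw -5.62 tilt [ 1.05 -1.27] F [-0.18 -0.01 -0.27] w 0.0201
```

View pics/s12.png

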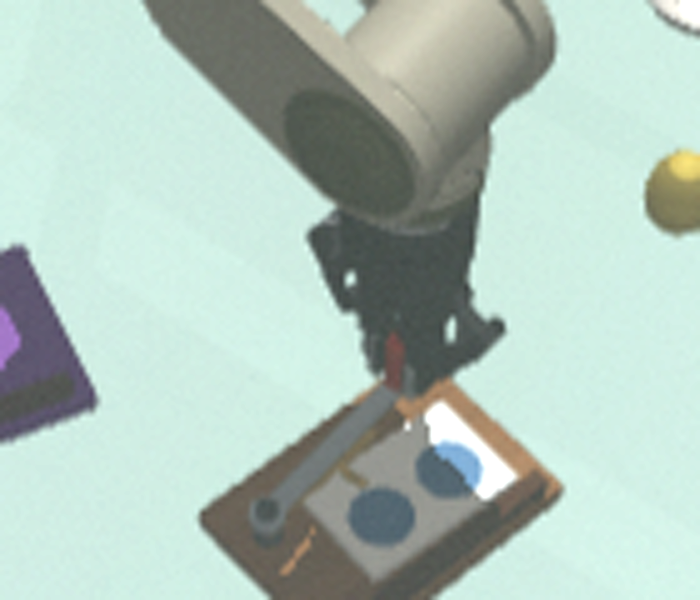

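>>> send_rows --plan '[{"fingers": 195,"linear": [0.001,-0.0001,0],"yaw": -0.5},{"fingers": 195,"linear": [0.001,-0.0001,0],"yaw": -0.5},{"fingers": 195,"linear": [0.001,-0.0001,0],"yaw": -0.5},{"fingers": 195,"linear": [0.001,-0.0001,0],"yaw": -0.5},{"fingers": 195,"linear": [0,0,0],"yaw": 0}]'

```text
clock: 12.07
ee_pos: [0.6049, 0.1135, 0.0507]
orientation: [[0.137, 0.99, 0.016], [0.99, -0.136, -0.023], [-0.021, 0.019, -1.0]]
contact_force: [-1.1, -0.2, 0.7]
width: 0.0203
```

```bash
python3 -c "
from h import *
arc(76,10);crop('scene','s13',260,160,400,280);favg(6);st()"
```

```text
th0 83.43 r 0.1213 yaw err -1.26 z 0.0507
[ 1.56 -0.18] [ 1.56 -0.2 ] [ 1.56 -0.22] [ 1.55 -0.24] [ 1.55 -0.26] [ 1.55 -0.28] [ 1.54 -0.3 ] [ 1.54 -0.32] [ 1.54 -0.34] [ 1.53 -0.36] yaw/row -0.62
Favg [-0.03 -0.07  0.09] se [0.14 0.15 0.21] dp [-0.06481635 -0.01209772  0.00290694]
t 12.4167 p [0.6048 0.1135 0.0507] yaw -7.78 tilt [ 0.93 -1.31] F [ 0.32 -0.4   0.39] w 0.0203
```

View pics/s13.png

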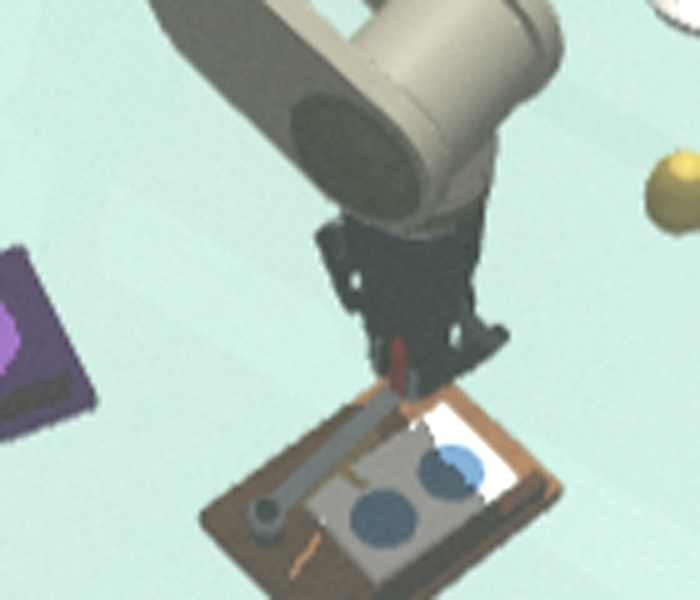

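>>> send_rows --plan '[{"fingers": 195,"linear": [0.001,-0.0001,0],"yaw": -0.4},{"fingers": 195,"linear": [0.001,-0.0001,0],"yaw": -0.4},{"fingers": 195,"linear": [0.001,-0.0001,0],"yaw": -0.3},{"fingers": 195,"linear": [0,0,0],"yaw": 0}]'

```text
clock: 12.75
ee_pos: [0.6076, 0.1132, 0.0506]
orientation: [[0.157, 0.988, 0.014], [0.987, -0.156, -0.023], [-0.021, 0.018, -1.0]]
contact_force: [-0.8, -0.1, 0.5]
width: 0.0197
```

```bash
python3 -c "
from h import *
arc(76,10);crop('scene','s14',260,160,400,280);favg(6);st()"
```

```text
th0 82.13 r 0.1213 yaw err -1.12 z 0.0506
[ 1.29 -0.18] [ 1.28 -0.19] [ 1.28 -0.2 ] [ 1.28 -0.22] [ 1.28 -0.23] [ 1.27 -0.24] [ 1.27 -0.26] [ 1.27 -0.27] [ 1.27 -0.29] [ 1.26 -0.3 ] yaw/row -0.5
Favg [ 0.26  0.1  -0.11] se [0.29 0.07 0.3 ] dp [-0.06746875 -0.0033311   0.01165046]
t 13.1 p [0.6075 0.1132 0.0507] yaw -8.97 tilt [ 0.84 -1.33] F [ 0.22  0.45 -0.72] w 0.0203
```

View pics/s14.png

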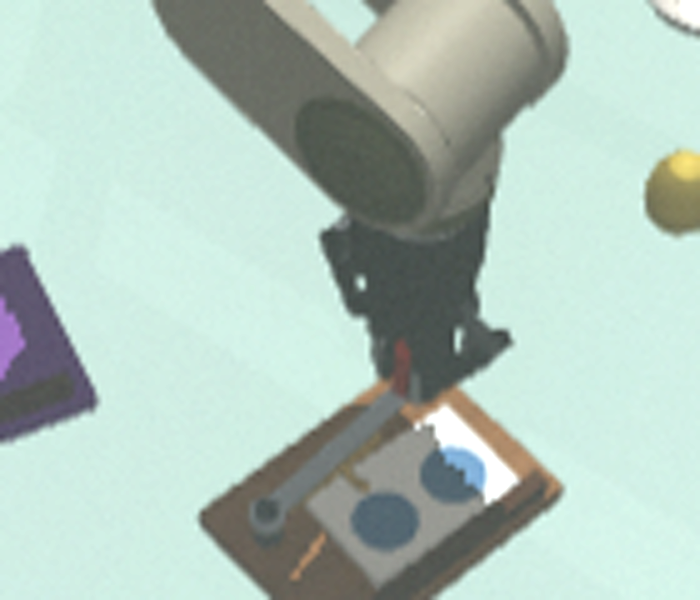

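>>> send_rows --plan '[{"fingers": 195,"linear": [0.001,-0.0001,0],"yaw": -0.4},{"fingers": 195,"linear": [0.001,-0.0002,0],"yaw": -0.4},{"fingers": 195,"linear": [0.001,-0.0002,0],"yaw": -0.3},{"fingers": 195,"linear": [0,0,0],"yaw": 0}]'

```text
clock: 13.43
ee_pos: [0.6102, 0.1128, 0.0506]
orientation: [[0.177, 0.984, 0.013], [0.984, -0.177, -0.023], [-0.021, 0.017, -1.0]]
contact_force: [-0.9, -0.2, 0.9]
width: 0.0198
```

```bash
python3 -c "
from h import *
arc(76,10);crop('scene','s15',260,160,400,280);favg(5);st()"
```

```text
th0 80.9 r 0.1213 yaw err -1.08 z 0.0506
[ 1.03 -0.16] [ 1.02 -0.17] [ 1.02 -0.18] [ 1.02 -0.19] [ 1.02 -0.2 ] [ 1.02 -0.2 ] [ 1.02 -0.21] [ 1.02 -0.22] [ 1.01 -0.23] [ 1.01 -0.24] yaw/row -0.38
Favg [-0.28  0.42  0.49] se [0.13 0.19 0.21] dp [-0.04485828 -0.02005992  0.00630166]
t 13.7333 p [0.6101 0.1128 0.0506] yaw -10.14 tilt [ 0.73 -1.35] F [0.07 0.42 0.4 ] w 0.0196
```

View pics/s15.png

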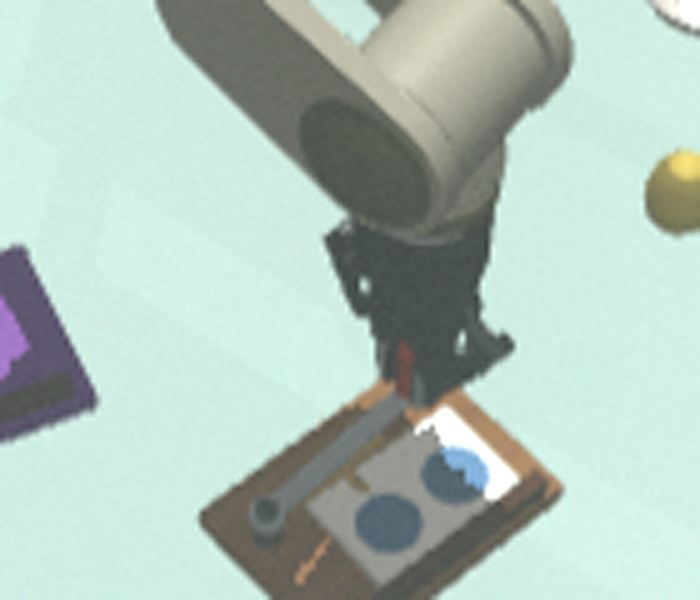

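>>> send_rows --plan '[{"fingers": 195,"linear": [0.001,-0.0002,0],"yaw": -0.3},{"fingers": 195,"linear": [0.001,-0.0002,0],"yaw": -0.3},{"fingers": 195,"linear": [0.001,-0.0002,0],"yaw": -0.3},{"fingers": 195,"linear": [0,0,0],"yaw": 0}]'

```text
clock: 14.07
ee_pos: [0.6128, 0.1124, 0.0505]
orientation: [[0.193, 0.981, 0.011], [0.981, -0.193, -0.023], [-0.021, 0.015, -1.0]]
contact_force: [-2.0, 0.0, 1.2]
width: 0.0199
```

```bash
python3 -c "
from h import *
arc(76,10);crop('scene','s16',260,160,400,280);favg(5);st()"
```

```text
th0 79.65 r 0.1214 yaw err -0.78 z 0.0505
[ 0.76 -0.14] [ 0.76 -0.14] [ 0.76 -0.15] [ 0.76 -0.15] [ 0.76 -0.16] [ 0.76 -0.16] [ 0.75 -0.17] [ 0.75 -0.17] [ 0.75 -0.18] [ 0.75 -0.18] yaw/row -0.29
Favg [-1.27  0.32  0.21] se [0.17 0.13 0.23] dp [-0.03883011 -0.02215113  0.04183513]
t 14.3667 p [0.6128 0.1124 0.0506] yaw -11.11 tilt [ 0.65 -1.34] F [-1.51  0.44  0.09] w 0.0202
```

View pics/s16.png

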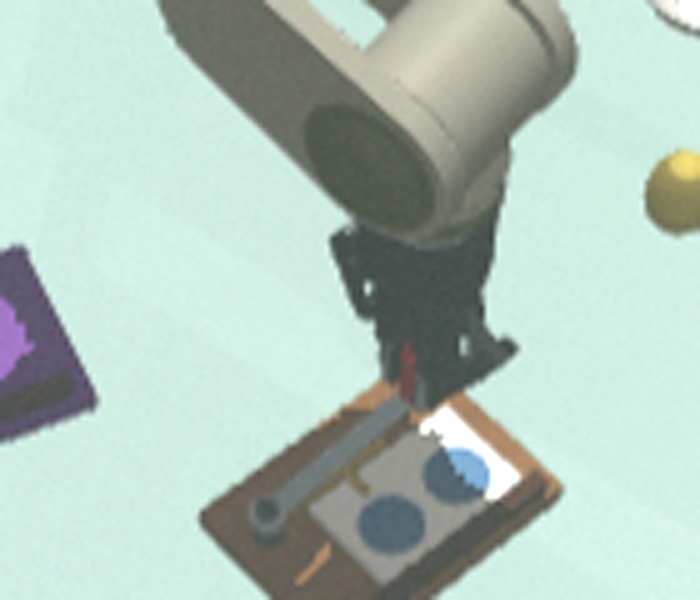

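>>> send_rows --plan '[{"fingers": 195,"linear": [0.0006,-0.0001,0],"yaw": -0.2},{"fingers": 195,"linear": [0.0006,-0.0001,0],"yaw": -0.2},{"fingers": 195,"linear": [0,0,0],"yaw": 0}]'

```text
clock: 14.62
ee_pos: [0.6134, 0.1123, 0.0505]
orientation: [[0.2, 0.98, 0.009], [0.98, -0.2, -0.023], [-0.021, 0.014, -1.0]]
contact_force: [-2.3, 0.9, 0.9]
width: 0.0199
```

```bash
python3 -c "
from h import *
favg(7);st();arc(76,10)"
```

```text
Favg [-2.21  0.69  1.29] se [0.14 0.15 0.33] dp [-0.03681401  0.03212716 -0.03928788]
t 14.9667 p [0.6134 0.1123 0.0505] yaw -11.52 tilt [ 0.54 -1.34] F [-2.22  1.07  1.87] w 0.0203
th0 79.38 r 0.1214 yaw err -0.91 z 0.0505
[ 0.7  -0.13] [ 0.7  -0.13] [ 0.7  -0.14] [ 0.7  -0.14] [ 0.7  -0.15] [ 0.7  -0.15] [ 0.7  -0.15] [ 0.7  -0.16] [ 0.7  -0.16] [ 0.7  -0.17] yaw/row -0.25
```

>>> send_rows --plan '[{"fingers": 195,"linear": [0.0008,-0.0002,0],"yaw": -0.2},{"fingers": 195,"linear": [0.0008,-0.0002,0],"yaw": -0.2},{"fingers": 195,"linear": [0.0008,-0.0002,0],"yaw": -0.2}]'

```text
clock: 15.22
ee_pos: [0.6149, 0.112, 0.0504]
orientation: [[0.211, 0.978, 0.007], [0.977, -0.211, -0.023], [-0.021, 0.011, -1.0]]
contact_force: [-4.8, 1.7, 2.4]
width: 0.0201
```

```bash
python3 -c "
from h import *
favg(6);st()"
```

```text
Favg [-4.84  1.71  3.15] se [0.19 0.11 0.17] dp [0.01657963 0.02195384 0.01716419]
t 15.5167 p [0.615  0.112  0.0504] yaw -12.15 tilt [ 0.41 -1.32] F [-4.88  1.43  2.95] w 0.0199
```

>>> send_rows --plan '[{"fingers": 195,"linear": [0.0007,-0.0002,0],"yaw": -0.1}]'

```text
clock: 15.6
ee_pos: [0.6152, 0.1119, 0.0504]
orientation: [[0.212, 0.977, 0.006], [0.977, -0.212, -0.023], [-0.021, 0.011, -1.0]]
contact_force: [-5.6, 1.7, 4.0]
width: 0.0199
```

```bash
python3 -c "
from h import *
favg(6);st();crop('scene','s17',260,160,400,280)"
```

```text
Favg [-5.66  1.79  3.65] se [0.11 0.11 0.1 ] dp [ 0.0010553  -0.00064226 -0.00438542]
t 15.9 p [0.6153 0.1119 0.0504] yaw -12.25 tilt [ 0.35 -1.31] F [-5.76  2.04  3.91] w 0.0198
```

View pics/s17.png

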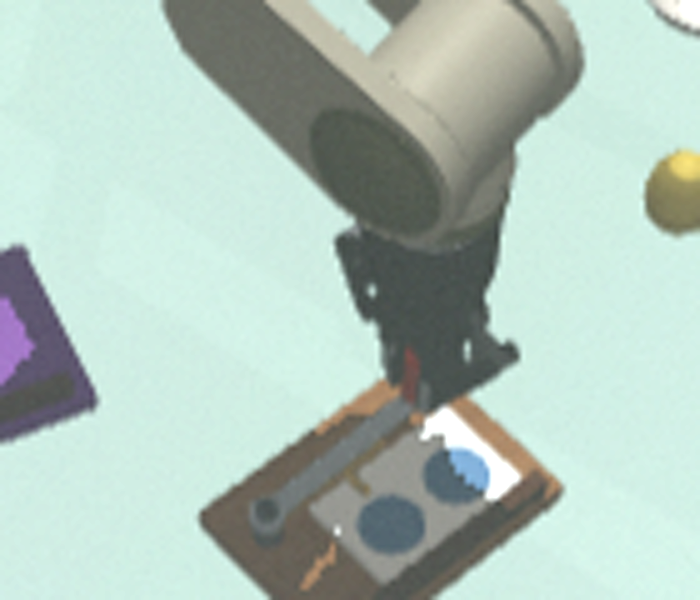

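```bash
python3 -c "
from h import *
favg(10);favg(10);st()
p=crop('scene','s18',300,225,380,285,2.2)
# predicted flush tile corners
a=np.radians(-12.7);R=np.array([[np.cos(a),-np.sin(a)],[np.sin(a),np.cos(a)]])
c=np.array([.591,-.007])-R@[-.03,-.08]; print('origin',c)
im=cv2.imread('pics/s18.png')
def px(X): return tuple(int(t) for t in (w2px(p,X)-[300,225]+.5)*10)
for q in [(-25,-55),(45,-55),(45,55),(-25,55)]: cv2.circle(im,px([*(c+R@(np.array(q)/1000)),.026]),4,(0,0,255),-1)
cv2.imwrite('pics/s18o.png',im)
"
```

```text
Favg [-5.14  1.44  3.46] se [0.2  0.16 0.16] dp [ 0.00253006  0.02406343 -0.00134132]
Favg [-4.95  1.77  3.26] se [0.14 0.14 0.15] dp [-0.01234285  0.00927156 -0.01055427]
t 16.95 p [0.6153 0.1119 0.0504] yaw -12.26 tilt [ 0.35 -1.31] F [-5.76  1.61  3.33] w 0.0201
origin [0.63785373 0.06444738]
```

View pics/s18o.png

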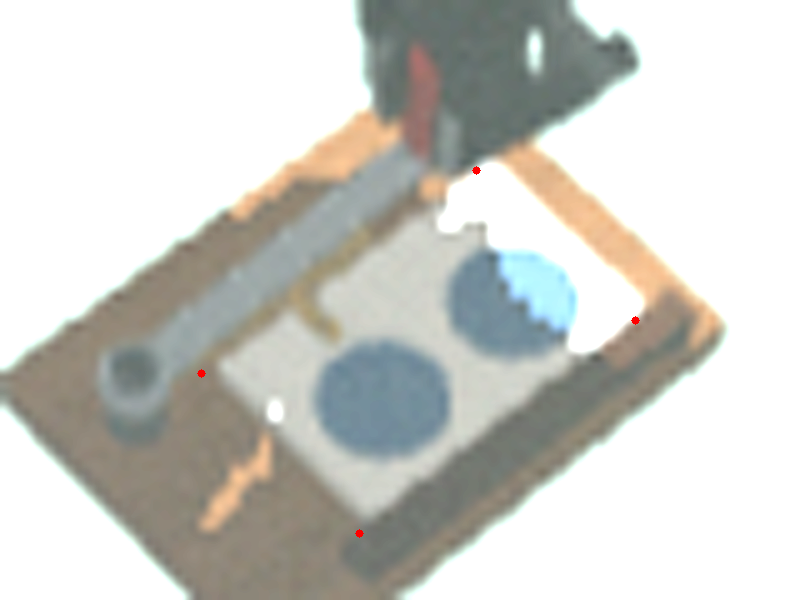

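>>> send_rows --plan '[{"fingers": 195,"linear": [0.0006,-0.0001,0],"yaw": 0}]'

```text
clock: 17.08
ee_pos: [0.6154, 0.1119, 0.0504]
orientation: [[0.212, 0.977, 0.005], [0.977, -0.212, -0.023], [-0.021, 0.01, -1.0]]
contact_force: [-6.2, 0.4, 3.8]
width: 0.0199
```

```bash
python3 -c "
from h import *
favg(12);st();favg(12);st();arc(126,14)
"
```

```text
Favg [-5.6   1.51  3.71] se [0.09 0.09 0.16] dp [ 0.00281168 -0.00509401 -0.00376521]
t 17.6833 p [0.6154 0.1119 0.0504] yaw -12.26 tilt [ 0.28 -1.31] F [-5.02  1.18  4.72] w 0.0201
Favg [-5.71  1.18  3.65] se [0.1  0.1  0.09] dp [0.0097301  0.02112055 0.01331976]
t 18.2833 p [0.6154 0.1119 0.0504] yaw -12.26 tilt [ 0.28 -1.31] F [-5.34  0.95  4.2 ] w 0.0202
th0 78.4 r 0.1214 yaw err -0.65 z 0.0504
[-7.1   1.24] [-7.16  0.82] [-7.19  0.39] [-7.2  -0.04] [-7.19 -0.47] [-7.15 -0.89] [-7.08 -1.31] [-6.99 -1.73] [-6.88 -2.14] [-6.74 -2.55] [-6.58 -2.94] [-6.39 -3.33] [-6.18 -3.7 ] [-5.95 -4.06] yaw/row 3.45
```

>>> send_rows --plan '[{"fingers": 195,"linear": [-0.002,0.0004,0],"yaw": 0.9},{"fingers": 195,"linear": [-0.002,0.0003,0],"yaw": 0.9},{"fingers": 195,"linear": [-0.002,0.0003,0],"yaw": 0.9},{"fingers": 195,"linear": [-0.002,0.0003,0],"yaw": 0.9},{"fingers": 195,"linear": [-0.002,0.0003,0],"yaw": 0.9},{"fingers": 195,"linear": [-0.002,0.0002,0],"yaw": 0.9},{"fingers": 195,"linear": [-0.002,0.0002,0],"yaw": 0.9},{"fingers": 195,"linear": [-0.002,0.0002,0],"yaw": 0.9},{"fingers": 195,"linear": [-0.002,0.0001,0],"yaw": 0.9},{"fingers": 195,"linear": [-0.002,0.0001,0],"yaw": 0.9},{"fingers": 195,"linear": [0,0,0],"yaw": 0}]'

```text
clock: 19.2
ee_pos: [0.5966, 0.1137, 0.0507]
orientation: [[0.041, 0.999, 0.017], [0.999, -0.04, -0.022], [-0.021, 0.018, -1.0]]
contact_force: [-0.2, -0.3, 0.4]
width: 0.0198
```

```bash
python3 -c "
from h import *
st();favg(3);arc(128,18);crop('scene','s19',300,225,380,285,2.2)
"
```

```text
t 19.2 p [0.5966 0.1137 0.0507] yaw -2.31 tilt [ 0.97 -1.25] F [-0.17 -0.29  0.43] w 0.0198
Favg [-0.1  -0.08 -0.35] se [0.17 0.08 0.18] dp [ 0.25000038 -0.05322122 -0.01447447]
th0 87.14 r 0.1208 yaw err 0.46 z 0.0507
[-4.78  0.18] [-4.79 -0.01] [-4.78 -0.2 ] [-4.77 -0.39] [-4.76 -0.58] [-4.73 -0.77] [-4.7  -0.95] [-4.66 -1.14] [-4.61 -1.32] [-4.56 -1.51] [-4.49 -1.69] [-4.42 -1.86] [-4.35 -2.04] [-4.27 -2.21] [-4.18 -2.38] [-4.08 -2.54] [-3.98 -2.7 ] [-3.87 -2.86] yaw/row 2.24
```

View pics/s19.png

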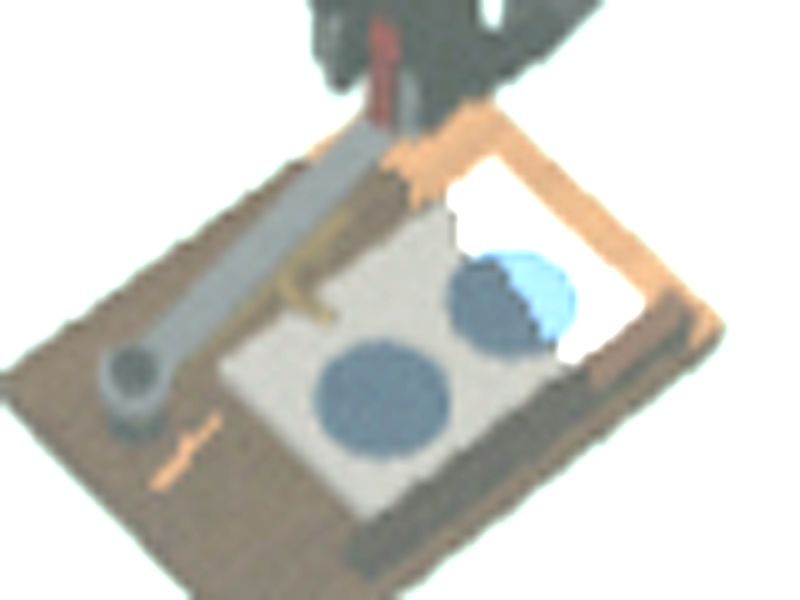

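Tile has stayed flush (discs unmoved). Swinging on.

>>> send_rows --plan '[{"fingers": 195,"linear": [-0.003,0.0001,0],"yaw": 1.3},{"fingers": 195,"linear": [-0.003,0,0],"yaw": 1.3},{"fingers": 195,"linear": [-0.004,-0.0001,0],"yaw": 1.9},{"fingers": 195,"linear": [-0.0048,-0.0002,0],"yaw": 2.2},{"fingers": 195,"linear": [-0.0048,-0.0005,0],"yaw": 2.2},{"fingers": 195,"linear": [-0.0047,-0.0007,0],"yaw": 2.2},{"fingers": 195,"linear": [-0.0047,-0.0009,0],"yaw": 2.2},{"fingers": 195,"linear": [-0.0046,-0.0011,0],"yaw": 2.2},{"fingers": 195,"linear": [-0.003,-0.0009,0],"yaw": 1.5},{"fingers": 195,"linear": [0,0,0],"yaw": 0}]'

```text
clock: 20.23
ee_pos: [0.5576, 0.1091, 0.0509]
orientation: [[-0.278, 0.96, 0.025], [0.96, 0.278, -0.015], [-0.021, 0.02, -1.0]]
contact_force: [-0.6, -0.7, -1.1]
width: 0.0201
```

```bash
python3 -c "
from h import *
st();arc(128,10)
"
```

```text
t 20.2333 p [0.5576 0.1091 0.0509] yaw 16.16 tilt [ 1.43 -0.86] F [-0.61 -0.73 -1.09] w 0.0201
th0 106.04 r 0.1208 yaw err 0.12 z 0.0509
[-4.44 -1.31] [-4.39 -1.48] [-4.33 -1.64] [-4.27 -1.81] [-4.2  -1.97] [-4.12 -2.13] [-4.04 -2.29] [-3.95 -2.44] [-3.86 -2.6 ] [-3.76 -2.74] yaw/row 2.18
```

>>> send_rows --plan '[{"fingers": 195,"linear": [-0.0044,-0.0013,0],"yaw": 2.2},{"fingers": 195,"linear": [-0.0044,-0.0015,0],"yaw": 2.2},{"fingers": 195,"linear": [-0.0043,-0.0016,0],"yaw": 2.2},{"fingers": 195,"linear": [-0.0043,-0.0018,0],"yaw": 2.2},{"fingers": 195,"linear": [-0.0042,-0.002,0],"yaw": 2.2},{"fingers": 195,"linear": [-0.0041,-0.0021,0],"yaw": 2.2},{"fingers": 195,"linear": [-0.004,-0.0023,0],"yaw": 2.2},{"fingers": 195,"linear": [-0.0039,-0.0024,0],"yaw": 2.1},{"fingers": 195,"linear": [-0.0029,-0.002,0],"yaw": 1.5},{"fingers": 195,"linear": [0,0,0],"yaw": 0},{"fingers": 195,"linear": [0,0,0],"yaw": 0}]'

```text
clock: 21.15
ee_pos: [0.5205, 0.0918, 0.0517]
orientation: [[-0.588, 0.808, 0.032], [0.808, 0.589, -0.005], [-0.023, 0.023, -0.999]]
contact_force: [0.2, -0.2, 0.4]
width: 0.0202
```

```bash
python3 -c "
from h import *
st();arc(128,1);crop('scene','s20',260,160,400,280);favg(3)
"
```

```text
t 21.15 p [0.5205 0.0918 0.0517] yaw 36.08 tilt [ 1.85 -0.29] F [ 0.2  -0.17  0.41] w 0.0202
th0 125.53 r 0.1213 yaw err 0.55 z 0.0517
[-4.23 -3.09] yaw/row 1.92
Favg [-0.28 -0.35  0.73] se [0.25 0.08 0.06] dp [-0.00331076  0.03666458 -0.03293265]
```

View pics/s20.png

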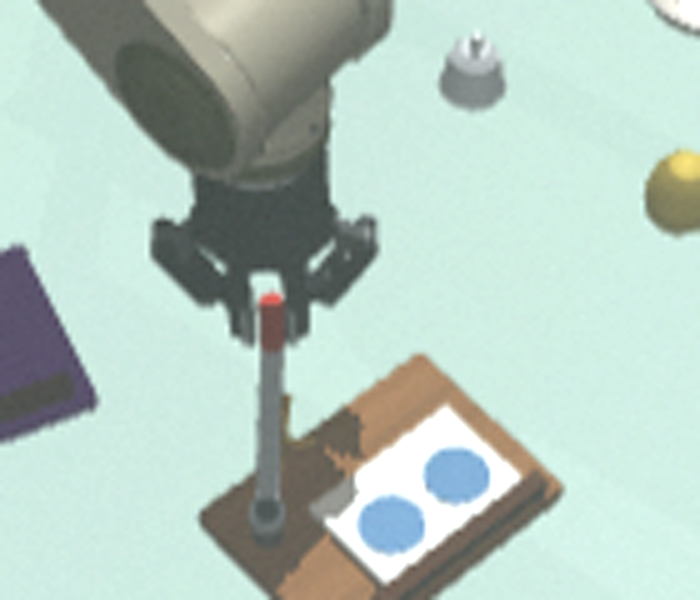

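>>> send_rows --plan '[{"fingers": 195,"linear": [0.0012,0.0009,0],"yaw": 0},{"fingers": 150,"linear": [0,0,0],"yaw": 0},{"fingers": 130,"linear": [0,0,0],"yaw": 0},{"fingers": 130,"linear": [0,0,0],"yaw": 0},{"fingers": 130,"linear": [0,0,0],"yaw": 0},{"fingers": 130,"linear": [0,0,0.01],"yaw": 0},{"fingers": 130,"linear": [0,0,0.015],"yaw": 0},{"fingers": 130,"linear": [0,0,0.02],"yaw": 0},{"fingers": 130,"linear": [0,0,0.025],"yaw": 0},{"fingers": 130,"linear": [0,0,0.03],"yaw": 0},{"fingers": 130,"linear": [0,0,0.03],"yaw": 0},{"fingers": 130,"linear": [-0.02,0,0.02],"yaw": 0},{"fingers": 130,"linear": [-0.03,-0.02,0],"yaw": 0},{"fingers": 130,"linear": [-0.03,-0.03,0],"yaw": 0},{"fingers": 130,"linear": [-0.03,-0.03,0],"yaw": 0},{"fingers": 130,"linear": [0,0,0],"yaw": 0},{"fingers": 130,"linear": [0,0,0],"yaw": 0},{"fingers": 130,"linear": [0,0,0],"yaw": 0}]'

```text
clock: 22.85
ee_pos: [0.4062, 0.0116, 0.217]
orientation: [[-0.588, 0.808, 0.04], [0.808, 0.589, -0.008], [-0.03, 0.028, -0.999]]
contact_force: [0.7, 0.0, 0.9]
width: 0.0418
```

```bash
python3 -c "
from h import *
st();crop('scene','s21',300,200,380,285,1.8);crop('top','t21',285,185,365,265)
measure()
"
```

```text
t 22.85 p [0.4062 0.0116 0.217 ] yaw 36.09 tilt [ 2.29 -0.43] F [0.71 0.   0.9 ] w 0.0418
top red 32 mean [0.5182 0.0919 0.0807] max [0.5267 0.0996 0.0922] min [0.5129 0.0858 0.052 ]
top board 2093 c [632.   54.8] size [178.2 138.6] ang 77.16 z 0.0214
top tile 906 c [647.4  66.5] size [109.9  71.8] ang 77.33 z 0.0266
top lev 213 mean [0.562  0.0333 0.0449] max [0.6025 0.0844 0.052 ] min [ 0.5197 -0.0154  0.0385]
scene red few 0
scene board 1996 c [632.6  55.2] size [179.7 135.2] ang 76.31 z 0.0223
scene tile 852 c [656.5  61. ] size [130.   88.8] ang 76.32 z 0.0266
scene lev 181 mean [0.5656 0.0329 0.0451] max [0.6042 0.0927 0.052 ] min [ 0.5224 -0.016   0.0384]
```

View pics/s21.png

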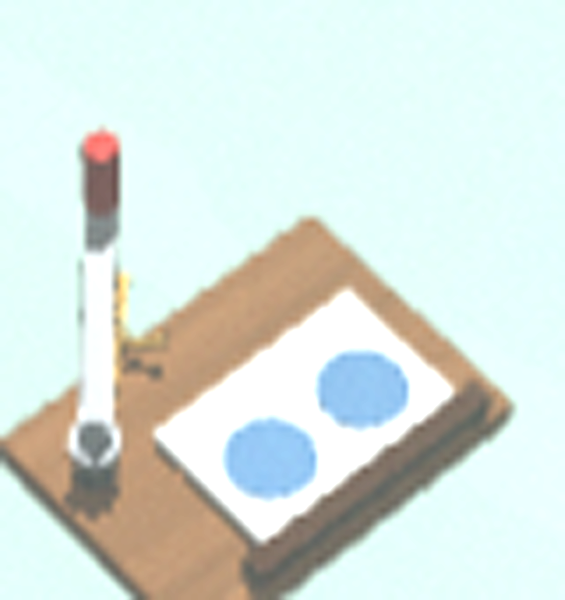

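View pics/t21.png

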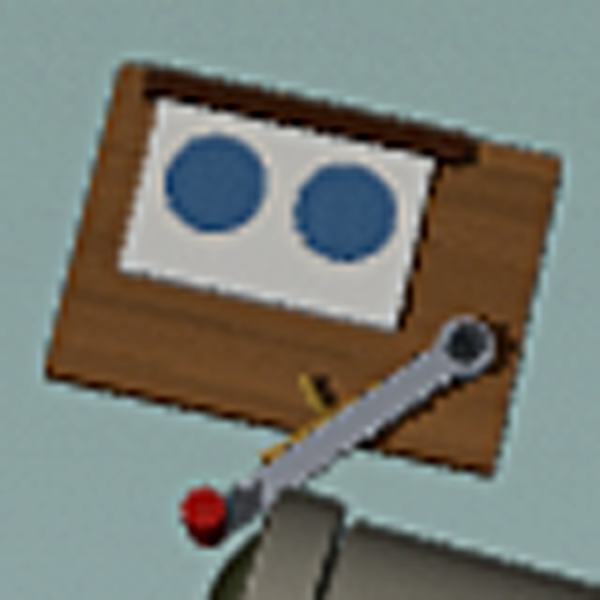

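```bash
python3 -c "
from h import *
st();print(manip.sign_off())"
```

```text
t 23.05 p [0.4069 0.0123 0.2163] yaw 36.21 tilt [ 2.23 -0.41] F [-0.33 -0.9  -0.27] w 0.0419
the job is handed in; nothing more can be done
None
```

The tile is pressed flush and square against the fence, the clip is back open and released, and the job is handed in at about 23 s; no verdict was reported.

- **Pressing:** I put the open fingers loosely round the red knob, without pinching it, and swung the clip in until the force rose. I then held it for over two seconds. The force across the lever at the knob averaged 5.2–5.9 N, which is roughly 7.5–9.4 N at the tile by the given 1.6 ratio. I aimed for 9 N and stayed below the 13 N limit.
- **Clip:** I swung it back to about 47–48° open (it began at about 48.5°), opened the fingers and lifted the arm well clear.
- **Tile:** From the top view, the tile lies along 77.3° against the board's 77.2°. No gap to the fence shows in either view, and its position did not change while the clip swung away.
- **Bystanders:** I did not measure their positions again at the end. The arm's path kept clear of them, and the bell and egg, in view of the close-ups through the work, had not shifted.
- **Check that disagreed:** In the final scene-camera measurement, the automatic tile outline came out too large (130 × 89 mm), so I set it aside and used the top view and the pictures.

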